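# Open the mist tank's safety filler cap

## Task

The mist tank for the bonsai is due for a refill: push its orange safety cap down against the spring, by feel and no harder than it needs, twist it anticlockwise free of its catches and lift it off. Set the cap down gently, upright on its plug, in the middle of the blue parts tray and let go. Do not force the cap, and leave everything else on the table where it is.

Things in the scene. Friction and masses are not known exactly. Their poses are not given: they have to be found in the camera images.
- cap_wing (a point): Centre of the upright wing (grip bar) on the orange safety cap, on the cap's axis: wing 48 mm long (x axis), 14 mm thick (y), 22 mm high (z), reaching 11 mm above and below this point. Its foot stands on the flat top of the cap's round body (53 mm across); fingertips may press there either side of the wing.
- cap: The same cap, loose once freed, about 120 g; origin on its axis at its underside, 53 mm below the wing's centre, same axes. White plug 39 mm across, 18 mm high, then orange body 53 mm across, 24 mm high, then the wing. Two ears in line with the wing stick out at the body's foot to 36 mm from the axis.
- tank: Blue mist tank fixed to the table, 150 x 170 x 70 mm; origin at the centre of its underside, z up. The cap starts locked in the filler neck on the tank's vertical axis, wing along the tank's x axis within 0.1 rad. To free it push straight down, keep it down, and turn it anticlockwise seen from above, then lift straight up.
- neck (a point): Centre of the black filler neck at the tank's deck, 70 mm up, tank's axes. Two catches, 29 to 42 mm from the axis, reach 44 to 48 mm above the deck. A spring plate under the cap holds its ears up in notches under the red blocks: 6 to 8 N at first, 10 to 14 N at the bottom. Freed, the cap rises 3 mm above its locked height; its plug sits up to 18 mm deep in the neck.
- catch (a point): Red block over one ear of the locked cap, 41 mm above the deck. How deep to push differs from tank to tank and is not measured: the ears clear the white catch lips 4 to 13 mm down; 1.5 mm further the cap sits hard on the neck's rim. Push slowly till the push exceeds the spring's (about 17 N) and stop; over 35 N between cap and tank does damage.
- free_mark (a point): One of two green marks on the tank's deck, 53 mm from the neck's axis, at 1.15 rad anticlockwise from the tank's x axis (its twin is opposite). With the wing pointing at the marks the ears are clear of the lips. They come clear at 0.97 rad and meet an end stop at about 1.36 rad.
- tray_in (a point): Centre of the inner floor of the blue parts tray fixed on the table: 140 x 140 mm outside, 18 mm high, walls 4 mm, floor about 4 mm above the table; axes along its sides.
- tray: The same tray; origin at the centre of its underside.
- coil_a: roll of dark bonsai wire, a flat ring 110 mm across, 14 mm high; bystander, loose; origin at the centre of its underside
- coil_b: roll of copper wire, a flat ring 90 mm across, 12 mm high; bystander, loose; origin at the centre of its underside
- mug: white mug 76 mm across, 90 mm high; bystander, loose; origin at the centre of its underside
- pot: empty terracotta pot 100 mm across, 60 mm high; bystander, loose; origin at the centre of its underside
- brush: bench brush lying flat; bystander, loose; origin at the centre of its underside
- shears: dark steel bonsai shears lying flat, 140 mm long; bystander, loose; origin at the centre of its underside
- wound_paste: small jar with a green lid, 48 mm across, 60 mm high; bystander, loose; origin at the centre of its underside
Things that resemble listed ones, but are neither listed nor needed, are in the scene too. There is more than one size of the tank; the one meant has the size given above.

How it is judged:
On the way, in this order (a step that is already met when the one before it is completed fails the run):
1. the cap is twisted at least 1.0 rad from the tank's x axis while still in the neck (angle between the x axis of cap and the x axis of tank, either way round above 1 rad and z of cap in the frame of tank below 0.092 m and horizontal distance between cap and tank below 0.006 m), for 0.05 s.
2. the cap is lifted clear of the neck, 20 mm or more above its locked height (z of cap in the frame of tank above 0.106 m), for 0.05 s.
At the end, for the whole second after the job is handed in: The cap stands upright (within 0.08 rad) on the tray's floor, its axis within 25 mm of the tray's centre, at rest and released (horizontal distance between cap and tray_in below 0.025 m and z of cap in the frame of tray_in below 0.003 m and angle between cap's own z axis and vertical below 0.08 rad and linear speed of cap below 0.01 m/s and angular speed of cap below 0.1 rad/s and contact force between the fingers and cap below 0.1 N); the robot touches nothing.
It fails at once if the cap is forced: more than 35 N between cap and tank (contact force between cap and tank above 35 N).
It fails at once if the cap is dropped into the tray: falls there at over 0.45 m/s (from 10 mm or more) with no finger on it (contact force between the fingers and cap below 0.02 N and linear speed of cap above 0.45 m/s and horizontal distance between cap and tray_in below 0.1 m).
It fails at once if something else on the table is moved more than 20 mm (distance of any of coil_a, coil_b, mug, pot, brush, shears, wound_paste from where it was at the start of the episode above 0.02 m).
It also fails if it takes over 67 s, if anything falls off the work surface, if the arm or the gripper's body presses on something with over 40 N, if the wrist force passes 120 N, or if a joint passes its speed limit or range.

## Robot

A 6-joint arm with a two-finger parallel gripper is mounted at the origin on the work surface. World frame = base frame: x ahead of the robot, y to its left, z up, the work surface at z = 0. Lengths are in m, angles in rad, forces in N, time in s.
With the tool pointing down it reaches from about 0.225 to 0.875 m from the base axis. Payload 3.4 kg.
Tool frame: the origin (TCP) lies between the finger pads; the fingertips stand 8 mm ahead of it and the grasp point (between the pads) lies 11 mm behind it; z points along the fingers, y is the line along which they close (so a half turn about z gives the same grasp; the last joint's range is limited). The gripper opens to 85 mm and grips with 20 to 120 N. Pads are 22 mm wide; open, the fingers measure 114 mm over their backs; the gripper's body (76 mm by 85 mm) begins 54 mm behind the grasp point. The pads swing forward as they close: fully open they stand 13 mm farther back than shut.
Start: joints at [-0.121, 0.276, 1.505, -0, 1.361, -0.121], TCP at [0.575, -0, 0.239] pointing down, gripper open.
Joint ranges: [-2.89, 2.89], [-0.75, 2.08], [0.22, 2.7], [-1.18, 4.32], [0.11, 2.71], [-2.7, 2.7]. Speed limits (rad/s): [2.57, 2.57, 3.14, 3.14, 3.14, 3.14].

## Interface

Orientations are given as a unit quaternion [w, x, y, z].
In Python, from rig import manip gives the robot as it stands.
- The arm moves only by the tool move_arm, never from a script. Its argument "deltas" is a list that holds one entry, the list of rows, each a list of 5 numbers: the shift along the tool's x, y, z normalised to -1 to 1, where 1 is 80 cm, then the turn about the tool's z normalised to -1 to 1, where 1 is 120 degrees, then the closure, from -1 (fully open) to 1 (shut). In form: [[[tx, ty, tz, twist, grip], ...]]. A call has 1 to 12 rows; each row is the pose to reach, as a shift and turn from the pose commanded when the call began, along the tool's axes at that moment; what a row does not reach only later rows make up. A row lasts 1/10 s, in which the tool goes at most 50 mm and 8.59 degrees, less where a joint would pass 70% of its speed; a pose out of reach is approached as far as the arm can. A call with a number of a shift or a turn outside -1 to 1 is refused whole. A call with a gripper value outside its range is refused whole. The fingers move at their own pace and stop on an object; "squeeze" is the grip in N (left out, the last holds). Time passes only in rows, so rows that repeat a pose let the fingers close. It gives the time, the measured TCP pose, the force, the opening and the grip force at its end, in the units of the state.
- manip.get_state(): the state, without advancing time (a new reading comes with each control period).
- manip.get_image(name): name is "scene" or "side" or "wrist"; returns the picture (400x640x3 uint8, red, green, blue); there is no depth.
- manip.camera_params(name): a dict with "fx", "fy", "cx", "cy" (pixels), "R" (3x3) and "t" (3): a world point X has camera coordinates R X + t; the wrist camera has in their place "tool_from_camera" (4x4, takes a point from camera to tool coordinates, whose origin is the TCP and whose axes are the flange's). Camera axes: x right, y down, z forward; pixel columns grow to the right and rows downward; lengths in m; the calibration is good to about 2 mm. A picture is of the moment at which its call begins: read the wrist's pose just before it. camera_params takes no time and is no camera call.
- manip.sign_off(): hands the job in; it is judged then, once.
The state is a dict: "clock": time; "qpos": joint angles; "qd": joint speeds; "effort": joint torques, N m; "position": TCP position; "ee_rot": TCP orientation; "contact_force": force on the tool from outside, world axes, zero at the start; "moment": the same for the moment, N m; "width": finger opening in m; "gripper_force": force on a finger pad.
Only numpy, scipy, OpenCV 4.12 (cv2) and the standard library are available. Lean on these libraries where they do the work, as an engineer would, in place of code of your own. Each camera call takes 0.05 s, during which the arm holds its last target. There are 200 camera calls.

## Working session

There is one attempt and no reset: what is moved stays moved. The work goes in short steps, Python scripts to look and compute and a tool call to move; the robot and the scene stay as the last step left them, time stands still between calls to the robot, and variables do not carry over. Pictures are saved under pics/ and viewed, at most 10 in all, crops included, and the job is handed in when it is done.

Besides the shell and the picture viewer there is one more tool, called after "Call:" as name([rows], argument=value, ...), one row to a line, values as JSON. move_arm: Moves the arm, as the interface text tells. Scaled input: -1 to 1 covers 80 cm each way for a shift and 120 degrees each way for a turn. Its arguments: {"type":"object","properties":{"deltas":{"type":"array","items":{"type":"array","items":{"type":"array","items":{"type":"number","minimum":-1,"maximum":1}}}},"squeeze":{"type":"number"}},"required":["deltas"]}

```bash
mkdir -p pics
cat > h.py <<'E'
import numpy as np, cv2
from rig import manip
def save(n,im,crop=None,s=1):
    if crop: im=im[crop[1]:crop[3],crop[0]:crop[2]]
    cv2.imwrite('pics/'+n,cv2.resize(im[:,:,::-1],None,fx=s,fy=s,interpolation=cv2.INTER_CUBIC))
def ray(c,u,v,st=None):
    p=manip.camera_params(c); d=np.array([(u-p['cx'])/p['fx'],(v-p['cy'])/p['fy'],1.])
    if 'R' in p:
        R=np.array(p['R']);return -R.T@np.array(p['t']),R.T@d
    from scipy.spatial.transform import Rotation as Ro
    st=st or manip.get_state(); w,x,y,z=st['ee_rot'];R=Ro.from_quat([x,y,z,w]).as_matrix()
    T=np.array(p['tool_from_camera'])
    return np.array(st['position'])+R@T[:3,3],R@T[:3,:3]@d
def onz(c,u,v,z,st=None):
    o,d=ray(c,u,v,st);return o+d*(z-o[2])/d[2]
def proj(c,X):
    p=manip.camera_params(c);q=np.array(p['R'])@X+np.array(p['t']);return p['fx']*q[0]/q[2]+p['cx'],p['fy']*q[1]/q[2]+p['cy']
E
python3 - <<'E'
from h import *
print(manip.get_state())
a=manip.get_image('scene');b=manip.get_image('side')
np.save('a.npy',a);np.save('b.npy',b)
save('scene.png',a,s=1.25);save('side.png',b,s=1.25)
for c in('scene','side','wrist'):print(manip.camera_params(c))
E
```

```text
{'clock': 0.0, 'qpos': array([-1.21014703e-01,  2.76603963e-01,  1.50611035e+00,  3.05076451e-06,
        1.36073167e+00, -1.20990060e-01]), 'qd': array([-0.00057247,  0.00030713, -0.00094363, -0.00075691, -0.0003482 ,
       -0.00066164]), 'effort': array([ 6.20495921e-04, -4.16768074e+01, -2.45808578e+01, -1.52056768e-04,
        1.11346930e-02,  1.69860516e-05]), 'position': array([5.74487090e-01, 4.96027736e-05, 2.38443682e-01]), 'ee_rot': array([-7.30473317e-04,  7.07115416e-01,  7.07097539e-01, -5.70192144e-04]), 'contact_force': array([ 0.94437657,  0.45032261, -0.43578187]), 'moment': array([-0.04474051, -0.03088116, -0.01070556]), 'gripper_force': 0.0, 'width': 0.08528956804145214}
{'fx': 403.18730674529644, 'fy': 403.18730674529644, 'cx': 318.9816071417665, 'cy': 195.7764181958662, 'R': array([[ 0.45556411,  0.89007784, -0.01492558],
       [ 0.69421306, -0.36571127, -0.6199383 ],
       [-0.5572518 ,  0.27206011, -0.78450859]]), 't': array([-0.31381166, -0.26117459,  1.69411264])}
{'fx': 459.3879065305635, 'fy': 459.3879065305635, 'cx': 320.44357416573996, 'cy': 201.8197090776676, 'R': array([[-0.82024387, -0.57188457,  0.01216666],
       [-0.29558546,  0.4055512 , -0.86496096],
       [ 0.48972363, -0.71307522, -0.50169165]]), 't': array([0.44507966, 0.21546403, 1.29411401])}
{'fx': 325.50668061115283, 'fy': 325.50668061115283, 'cx': 322.01328856426943, 'cy': 195.9621008581227, 'tool_from_camera': array([[ 5.06455402e-04, -9.59253112e-01, -2.82547713e-01,
         7.20673943e-02],
       [ 9.99999842e-01,  5.55154543e-04, -9.22973389e-05,
         4.28939382e-04],
       [ 2.45394156e-04, -2.82547621e-01,  9.59253242e-01,
        -1.35150308e-01],
       [ 0.00000000e+00,  0.00000000e+00,  0.00000000e+00,
         1.00000000e+00]])}
```

View pics/scene.png

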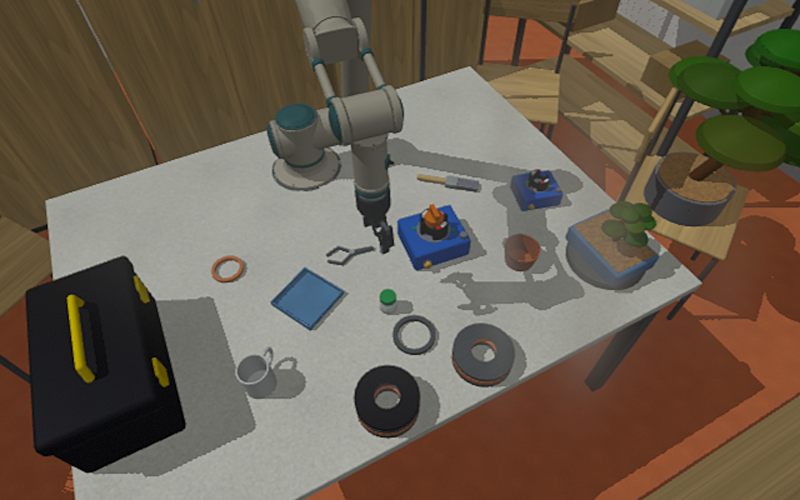

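View pics/side.png

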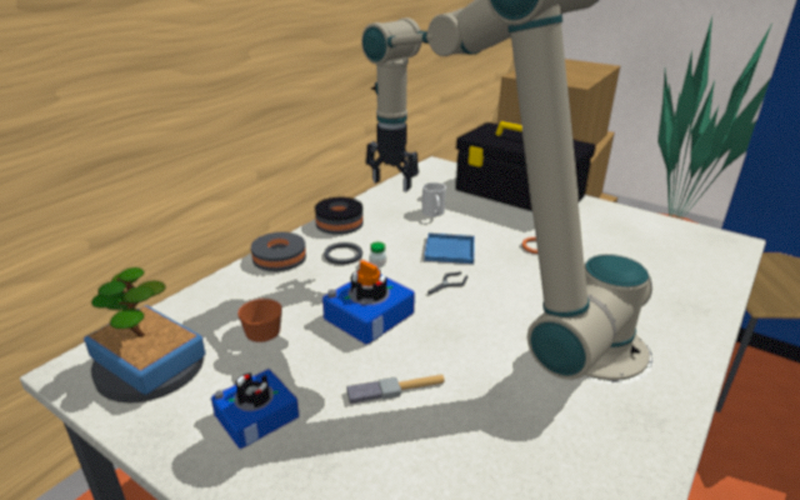

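The scene view shows these candidates: the large blue tank with the orange cap at scene px (346,190), and a smaller, capless tank at (430,150). I choose the large one. For the tray there is only the light blue square at (246,238); the blue bonsai pot at (490,197) is not it.

Run:
```python
from h import *
a=np.load('a.npy');b=np.load('b.npy')
save('crop.png',np.hstack([cv2.resize(a[150:230,305:385],(400,400),interpolation=2),cv2.resize(b[190:280,250:340],(400,400),interpolation=2)]))
def blob(im,near,lo,hi,r=400):
    m=cv2.inRange(cv2.cvtColor(im,cv2.COLOR_RGB2HSV),np.array(lo),np.array(hi))
    n,l,s,c=cv2.connectedComponentsWithStats(m)
    k=max(range(1,n),key=lambda i:s[i,4]-1e3*(np.hypot(*(c[i]-near))>25))
    return (l==k).astype(np.uint8),s[k],c[k]
# orange cap
ca=blob(a,(346,175),(5,180,120),(16,255,255));cb=blob(b,(295,217),(5,180,120),(16,255,255))
print(ca[1:],cb[1:])
o,d=ray('scene',*ca[2]);p,e=ray('side',*cb[2])
s=np.linalg.lstsq(np.c_[d,-e],p-o,rcond=None)[0];print('cap',o+d*s[0],p+e*s[1])
for n,im,pt,c in(('tank',a,(346,190),'scene'),('tray',a,(246,238),'scene')):
    print(n,cv2.cvtColor(im,cv2.COLOR_RGB2HSV)[pt[1],pt[0]])
m,s,c=blob(a,(246,238),(98,90,60),(112,200,255));print(s,c)
ct=max(cv2.findContours(m,0,2)[0],key=cv2.contourArea);q=cv2.approxPolyDP(ct,6,True)[:,0];print(q)
P=np.array([onz('scene',*x,.018) for x in q]);print(P.round(3),P.mean(0),cv2.minAreaRect(np.array([onz('scene',*x[0],.018)[:2]*1000 for x in ct],np.float32)))
m,s,c=blob(a,(346,195),(108,200,60),(125,255,255));print(s,c)
```

```text
(array([340, 164,  14,  14,  99], dtype=int32), array([345.39393939, 171.25252525])) (array([287, 209,  17,  19, 234], dtype=int32), array([294.23504274, 218.44017094]))
cap [0.48169936 0.20983228 0.1298259 ] [0.48636893 0.21457786 0.12850653]
tank [120  10  49]
tray [104 124 134]
[ 217  214   58   50 1522] [245.49211564 238.16425756]
[[243 214]
 [217 242]
 [248 263]
 [274 234]]
[[ 0.404 -0.153  0.018]
 [ 0.472 -0.27   0.018]
 [ 0.594 -0.207  0.018]
 [ 0.531 -0.089  0.018]] [ 0.50005745 -0.1798764   0.018     ] ((499.0246887207031, -179.67576599121094), (143.39866638183594, 141.35455322265625), 28.337934494018555)
[322 194   1   1   1] [322. 194.]
```

View pics/crop.png

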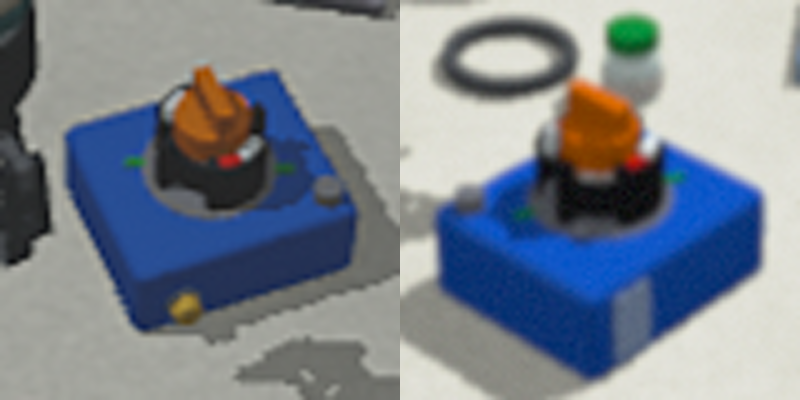

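The close crop confirms the large tank: an orange winged cap on a black neck, red blocks over the ears, and green marks at about crop px (133,162) and (285,168). Next I'll move above it for a wrist look.

Call:
move_arm([
  [[0.265,-0.115,-0.025,0,-1],[0.265,-0.115,-0.025,0,-1],[0.265,-0.115,-0.025,0,-1],[0.265,-0.115,-0.025,0,-1],[0.265,-0.115,-0.025,0,-1],[0.265,-0.115,-0.025,0,-1],[0.265,-0.115,-0.025,0,-1],[0.265,-0.115,-0.025,0,-1],[0.265,-0.115,-0.025,0,-1]],
])

```text
clock: 1.0
position: [0.4835, 0.2108, 0.259]
ee_rot: [0.0, 0.708, 0.706, -0.0]
contact_force: [-0.5, -0.1, 0.3]
width: 0.0856
gripper_force: 0.0
```

Run:
```python
from h import *
st=manip.get_state();w=manip.get_image('wrist');np.save('w.npy',w);np.save('wst.npy',st,allow_pickle=True)
save('w1.png',w,s=1.25);print(st['position'],st['ee_rot'],st['contact_force'])
h=cv2.cvtColor(w,cv2.COLOR_RGB2HSV)
for n,lo,hi,z in(('orange',(5,150,80),(18,255,255),.13),('red',(0,170,60),(3,255,255),.111),('green',(45,120,40),(80,255,255),.07)):
    k,l,s,c=cv2.connectedComponentsWithStats(cv2.inRange(h,np.array(lo),np.array(hi)))
    for i in range(1,k):
        if s[i,4]>40:print(n,s[i],c[i].round(1),onz('wrist',*c[i],z,st).round(4))
```

```text
[0.48353033 0.2108211  0.25896569] [ 8.18382365e-05  7.07731026e-01  7.06481896e-01 -3.46265784e-04] [-0.53076647 -0.10529733  0.27393565]
orange [470   6  65  18 208] [496.9  17. ] [0.6113 0.3406 0.13  ]
orange [ 295  158   66   61 2666] [327.4 188.1] [0.4884 0.2119 0.13  ]
orange [574 209   9  24  44] [577.2 219.7] [0.7043 0.1834 0.13  ]
red [285 172  11  17 124] [289.5 180.2] [0.4549 0.2142 0.111 ]
red [360 183  10  16 112] [364.4 190.2] [0.5221 0.2047 0.111 ]
green [349 122  12  14  84] [354.5 128.6] [0.5157 0.256  0.07  ]
green [296 212  10  11  67] [300.4 216.8] [0.4609 0.1643 0.07  ]
green [415 319  22  31 422] [424.9 333.2] [0.6056 0.0176 0.07  ]
```

View pics/w1.png

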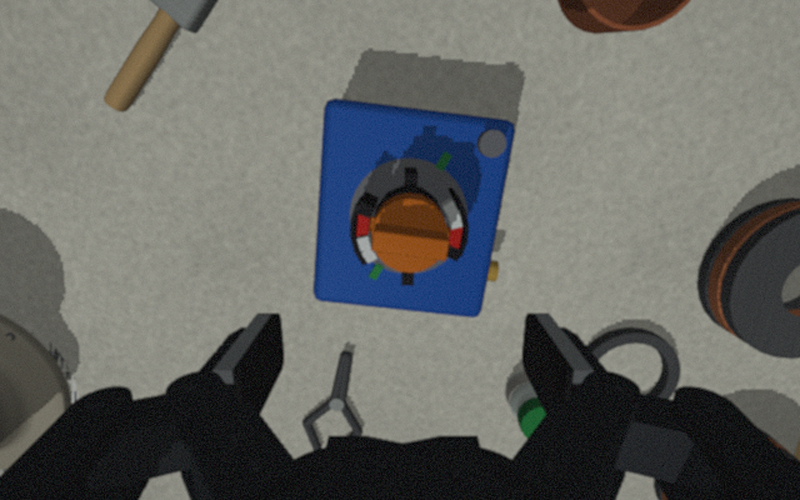

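The wrist view is centred on the large tank. Green marks are at (354,129) and (300,217), red blocks at (289,180) and (364,190). Both pairs put the neck axis at about (0.488, 0.210) m and the wing at about −7.5°. Next I'll turn the tool square to the wing and partly descend.

Call:
move_arm([
  [[0,0.006,0.02,0.0716,-1],[0,0.006,0.04,0.143,-1],[0,0.006,0.06,0.215,-1],[0,0.006,0.08,0.286,-1],[0,0.006,0.1,0.358,-1],[0,0.006,0.1,0.43,-1],[0,0.006,0.1,0.5,-1],[0,0.006,0.1,0.572,-1],[0,0.006,0.1,0.644,-1],[0,0.006,0.1,0.715,-1],[0,0.006,0.1,0.787,-1],[0,0.006,0.1,0.812,-1]],
])

```text
clock: 2.25
position: [0.4883, 0.211, 0.1791]
ee_rot: [0.0, 0.998, -0.068, -0.0]
contact_force: [-0.5, 0.4, -0.2]
width: 0.085
gripper_force: 0.0
```

Call:
move_arm([
  [[0,0,0,0,-1],[0,0,0,0,-1]],
])

```text
clock: 2.45
position: [0.4881, 0.2113, 0.1792]
ee_rot: [0.0, 0.998, -0.065, -0.0]
contact_force: [0.7, -0.2, -0.3]
width: 0.0853
gripper_force: 0.0
```

Run:
```python
from h import *
from scipy.spatial.transform import Rotation as Ro
st=manip.get_state();w=manip.get_image('wrist');save('w2.png',w)
q=st['ee_rot'];R=Ro.from_quat([*q[1:],q[0]]).as_matrix()
print(st['position'],np.degrees(np.arctan2(R[1,:2],R[0,:2])),st['qpos'],st['contact_force'])
print('tool shift',R.T@(np.array([.4884,.2099,.138])-st['position'])/.8)
h=cv2.cvtColor(w,cv2.COLOR_RGB2HSV)
for n,lo,hi,z in(('orange',(5,150,80),(18,255,255),.13),('red',(0,170,60),(3,255,255),.111),('green',(45,120,40),(80,255,255),.07)):
    k,l,s,c=cv2.connectedComponentsWithStats(cv2.inRange(h,np.array(lo),np.array(hi)))
    for i in range(1,k):
        if s[i,4]>60:print(n,s[i],c[i].round(1),onz('wrist',*c[i],z,st).round(4))
```

```text
[0.48813015 0.21133178 0.1792152 ] [ -7.4396127  -97.43961229] [ 2.77801068e-01  2.53349394e-01  1.69310623e+00 -1.08991255e-04
  1.19523914e+00  1.97848311e+00] [ 0.66164667 -0.17885202 -0.31701509]
tool shift [0.00056896 0.0017241  0.05151921]
orange [   4    0   93   67 2397] [58.4 22.5] [0.6147 0.3308 0.13  ]
orange [ 281  171   85  105 5834] [323.3 222. ] [0.4895 0.2106 0.13  ]
red [311 158  26  15 287] [323.8 164.5] [0.5208 0.2062 0.111 ]
green [568   0  40   7 147] [586.1   2.2] [0.5991 0.0197 0.07  ]
green [250 164  19  13 147] [258.9 170. ] [0.5151 0.2567 0.07  ]
green [376 216  18  13 133] [384.5 222.1] [0.4602 0.1646 0.07  ]
```

View pics/w2.png

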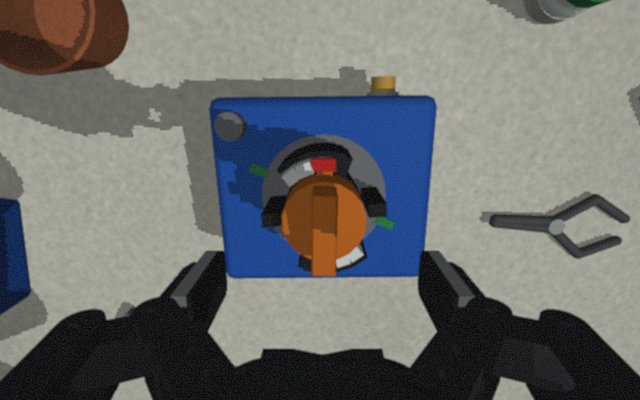

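The wrist view shows the wing upright in the picture at (323,222), so the jaws are square to it. Green marks at (259,170) and (384,222) confirm the axis. Now I'll descend over the wing and close.

Call:
move_arm([
  [[0,0.0013,0.02,0,-1],[0,0.0013,0.04,0,-1],[0,0.0013,0.05,0,-1],[0,0.0013,0.05,0,-1],[0,0.0013,0.05,0,1],[0,0.0013,0.05,0,1],[0,0.0013,0.05,0,1],[0,0.0013,0.05,0,1],[0,0.0013,0.05,0,1],[0,0.0013,0.05,0,1]],
], squeeze=60)

```text
clock: 3.5
position: [0.4879, 0.2108, 0.1399]
ee_rot: [0.0, 0.998, -0.065, 0.0]
contact_force: [-1.5, -1.4, 4.2]
width: 0.0128
gripper_force: 60.2
```

Call:
move_arm([
  [[0,0,0,0,1],[0,0,0,0,1],[0,0,0,0,1]],
])

```text
clock: 3.8
position: [0.4879, 0.2108, 0.1399]
ee_rot: [0.0, 0.998, -0.065, 0.0]
contact_force: [-0.6, -1.0, 5.5]
width: 0.0125
gripper_force: 60.5
```

Call:
move_arm([
  [[0,0,0.00125,0,1],[0,0,0.0025,0,1],[0,0,0.0025,0,1]],
])

```text
clock: 4.1
position: [0.4879, 0.2109, 0.138]
ee_rot: [0.0, 0.998, -0.065, 0.0]
contact_force: [-1.4, -2.2, 6.4]
width: 0.0127
gripper_force: 60.7
```

Call:
move_arm([
  [[0,0,0.00125,0,1],[0,0,0.0025,0,1],[0,0,0.0025,0,1]],
])

```text
clock: 4.4
position: [0.488, 0.2109, 0.1361]
ee_rot: [0.0, 0.998, -0.065, 0.001]
contact_force: [-1.2, -1.0, 7.4]
width: 0.0126
gripper_force: 60.8
```

Call:
move_arm([
  [[0,0,0.0007,0,1],[0,0,0.0013,0,1],[0,0,0.0019,0,1],[0,0,0.0019,0,1]],
])

```text
clock: 4.8
position: [0.488, 0.2109, 0.1348]
ee_rot: [0.0, 0.998, -0.065, 0.001]
contact_force: [-0.8, -1.4, 8.0]
width: 0.0125
gripper_force: 60.9
```

Call:
move_arm([
  [[0,0,0.0007,0,1],[0,0,0.0013,0,1],[0,0,0.0013,0,1]],
])

```text
clock: 5.1
position: [0.488, 0.2109, 0.1338]
ee_rot: [0.0, 0.998, -0.065, 0.001]
contact_force: [-2.0, -1.6, 8.6]
width: 0.0125
gripper_force: 61.0
```

Call:
move_arm([
  [[0,0,0.0007,0,1],[0,0,0.0013,0,1],[0,0,0.0013,0,1]],
])

```text
clock: 5.4
position: [0.488, 0.2108, 0.1337]
ee_rot: [-0.0, 0.998, -0.065, 0.001]
contact_force: [-3.3, -3.1, 14.2]
width: 0.0124
gripper_force: 61.8
```

Call:
move_arm([
  [[0,0,0.0007,0,1],[0,0,0.0013,0,1],[0,0,0.0013,0,1]],
])

```text
clock: 5.7
position: [0.488, 0.2109, 0.1337]
ee_rot: [-0.0, 0.998, -0.065, 0.001]
contact_force: [-3.7, -3.3, 20.8]
width: 0.0127
gripper_force: 62.7
```

Bottomed at about 20 N with a hard stop. I'll ease off slightly and twist anticlockwise.

Call:
move_arm([
  [[0,0,-0.0004,0,1],[0,0,-0.0004,-0.03,1],[0,0,-0.0004,-0.06,1],[0,0,-0.0004,-0.1,1]],
])

```text
clock: 6.1
position: [0.4892, 0.2115, 0.1337]
ee_rot: [-0.001, 0.999, 0.041, 0.002]
contact_force: [-1.4, -0.1, 15.2]
width: 0.0123
gripper_force: 61.9
```

Call:
move_arm([
  [[0,0,0,-0.05,1],[0,0,0,-0.1,1],[0,0,0,-0.15,1],[0,0,0,-0.2,1],[0,0,0,-0.25,1],[0,0,0,-0.25,1]],
])

```text
clock: 6.7
position: [0.4895, 0.2116, 0.1337]
ee_rot: [-0.0, 0.955, 0.298, 0.003]
contact_force: [-1.1, -0.5, 14.3]
width: 0.0127
gripper_force: 62.0
```

Run:
```python
from h import *
from scipy.spatial.transform import Rotation as Ro
st=manip.get_state();w=manip.get_image('wrist');save('w3.png',w)
q=st['ee_rot'];R=Ro.from_quat([*q[1:],q[0]]).as_matrix()
print(st['position'],np.degrees(np.arctan2(R[1,:2],R[0,:2])),st['contact_force'],st['moment'])
```

```text
[0.48947819 0.21161982 0.13371853] [ 34.65509572 -55.34530887] [-1.13868044 -0.47661802 14.32218951] [-0.09999592  0.4479861   0.10836483]
```

View pics/w3.png

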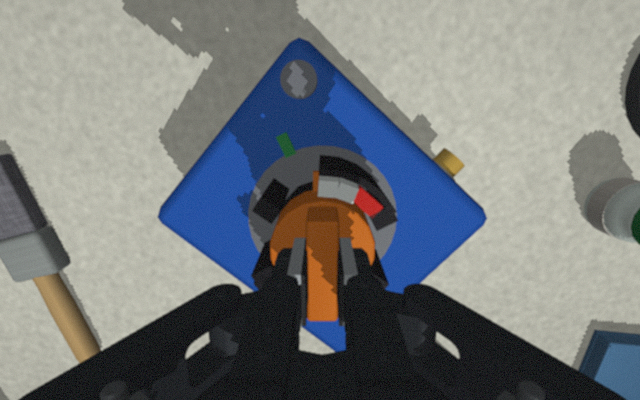

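The picture shows the cap turning with the jaws: the ear at (317,182) has left the red block at (370,200), and the green mark at (285,145) lies ahead. I'll continue to the mark.

Call:
move_arm([
  [[0,0,0,-0.05,1],[0,0,0,-0.1,1],[0,0,0,-0.15,1],[0,0,0,-0.19,1],[0,0,0,-0.22,1],[0,0,0,-0.22,1],[0,0,0,-0.22,1]],
])

```text
clock: 7.45
position: [0.4895, 0.2116, 0.1337]
ee_rot: [0.001, 0.862, 0.507, 0.003]
contact_force: [-1.5, -1.2, 15.2]
width: 0.0122
gripper_force: 62.0
```

At 61°, on the marks. Lifting straight up.

Call:
move_arm([
  [[0,0,-0.005,0,1],[0,0,-0.01,0,1],[0,0,-0.015,0,1],[0,0,-0.02,0,1],[0,0,-0.02,0,1]],
])

```text
clock: 7.95
position: [0.4874, 0.211, 0.1468]
ee_rot: [-0.0, 0.862, 0.507, -0.0]
contact_force: [0.0, 0.3, -0.1]
width: 0.0131
gripper_force: 59.6
```

Call:
move_arm([
  [[0,0,-0.01,0,1],[0,0,-0.02,0,1],[0,0,-0.03,0,1],[0,0,-0.05,0,1],[0,0,-0.07,0,1],[0,0,-0.09,0,1],[0,0,-0.1,0,1],[0,0,-0.1,0,1],[0,0,-0.1,0,1]],
])

```text
clock: 8.85
position: [0.4874, 0.2109, 0.2267]
ee_rot: [-0.0, 0.862, 0.507, -0.0]
contact_force: [0.8, 0.0, -0.7]
width: 0.0126
gripper_force: 59.7
```

Run:
```python
from h import *
from scipy.spatial.transform import Rotation as Ro
st=manip.get_state();a=manip.get_image('scene');b=manip.get_image('side')
save('lift.png',np.hstack([cv2.resize(a[110:230,285:405],(400,400),interpolation=2),cv2.resize(b[130:270,230:370],(400,400),interpolation=2)]))
q=st['ee_rot'];R=Ro.from_quat([*q[1:],q[0]]).as_matrix()
print(st['position'],R.round(4),st['contact_force'],st['qpos'])
print('shift to tray',R.T@(np.array([.4995,-.1798,st['position'][2]])-st['position'])/.8)
```

```text
[0.48736644 0.21086609 0.22669548] [[ 4.854e-01  8.743e-01 -5.000e-04]
 [ 8.743e-01 -4.854e-01 -2.000e-04]
 [-4.000e-04 -3.000e-04 -1.000e+00]] [ 0.78147635  0.0095433  -0.67870846] [ 2.77294924e-01  2.17712685e-01  1.61772095e+00 -2.34134119e-05
  1.30666690e+00  7.84153005e-01]
shift to tray [-4.19575500e-01  2.50310159e-01  7.11951607e-05]
```

View pics/lift.png

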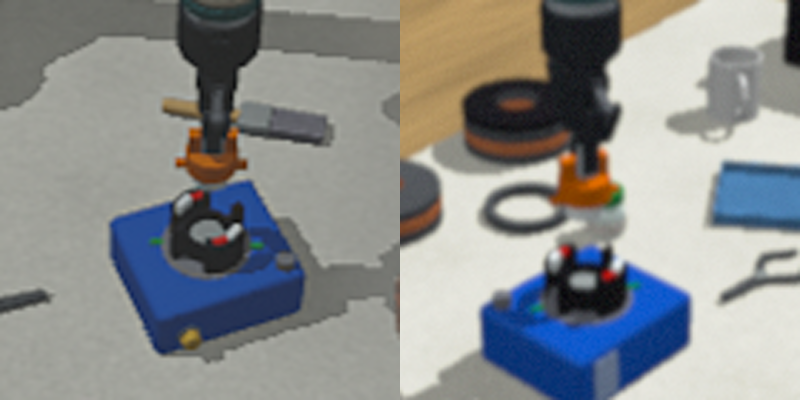

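The cap is held upright, clear of the now empty neck. Carrying it to the tray.

Call:
move_arm([
  [[-0.02,0.012,0,0,1],[-0.06,0.036,0,0,1],[-0.11,0.066,0,0,1],[-0.16,0.095,0,0,1],[-0.21,0.125,0,0,1],[-0.26,0.155,0,0,1],[-0.31,0.185,0,0,1],[-0.36,0.215,0,0,1],[-0.4,0.238,0,0,1],[-0.4195,0.25,0,0,1],[-0.4195,0.25,0,0,1],[-0.4195,0.25,0,0,1]],
])

```text
clock: 10.15
position: [0.4991, -0.1791, 0.2261]
ee_rot: [-0.001, 0.862, 0.507, -0.0]
contact_force: [-0.3, 1.0, -0.6]
width: 0.0124
gripper_force: 59.7
```

Call:
move_arm([
  [[0,0,0.04,0,1],[0,0,0.08,0,1],[0,0,0.12,0,1],[0,0,0.15,0,1],[0,0,0.15,0,1],[0,0,0.15,0,1]],
])

```text
clock: 10.75
position: [0.4998, -0.1784, 0.1072]
ee_rot: [-0.0, 0.861, 0.508, -0.0]
contact_force: [-0.3, -0.2, -0.4]
width: 0.0124
gripper_force: 59.5
```

Run:
```python
from h import *
st=manip.get_state();a=manip.get_image('scene');b=manip.get_image('side')
print(st['position'],st['ee_rot'],st['contact_force'])
save('place.png',np.hstack([cv2.resize(a[180:280,195:295],(400,400),interpolation=2),cv2.resize(b[130:230,310:410],(400,400),interpolation=2)]))
```

```text
[ 0.49978494 -0.17839071  0.10721893] [-3.39754003e-04  8.61455644e-01  5.07832707e-01 -3.24213392e-06] [-0.32248416 -0.17439609 -0.44662976]
```

View pics/place.png

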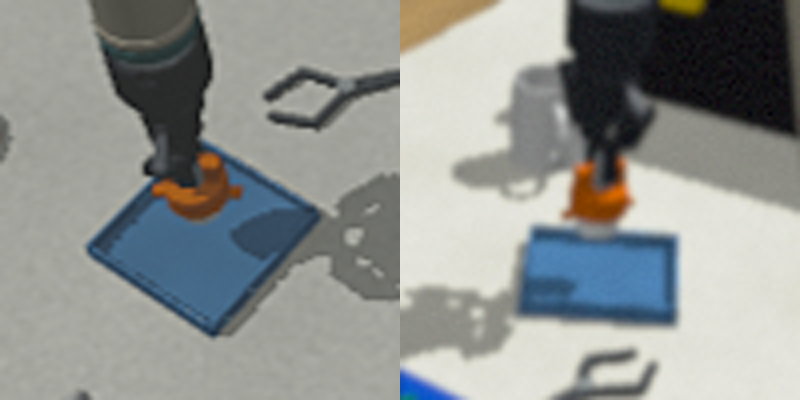

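The cap hangs upright about 50 mm above the tray (tray at crop px (205,240) left, (600,275) right), consistent with being centred. Lowering, then feeling for the floor.

Call:
move_arm([
  [[0,0,0.015,0,1],[0,0,0.03,0,1],[0,0,0.042,0,1],[0,0,0.05,0,1],[0,0,0.05,0,1],[0,0,0.05,0,1]],
])

```text
clock: 11.45
position: [0.4997, -0.1796, 0.0667]
ee_rot: [-0.0, 0.862, 0.507, -0.0]
contact_force: [1.3, -0.7, -1.0]
width: 0.0123
gripper_force: 59.7
```

Call:
move_arm([
  [[0,0,0.00125,0,1],[0,0,0.0025,0,1],[0,0,0.00375,0,1],[0,0,0.00375,0,1]],
])

```text
clock: 11.85
position: [0.4996, -0.1795, 0.064]
ee_rot: [0.0, 0.862, 0.507, 0.0]
contact_force: [-0.9, 0.1, -0.8]
width: 0.0126
gripper_force: 59.7
```

Call:
move_arm([
  [[0,0,0.00125,0,1],[0,0,0.0025,0,1],[0,0,0.0025,0,1]],
])

```text
clock: 12.15
position: [0.4995, -0.1795, 0.0619]
ee_rot: [-0.0, 0.862, 0.507, -0.0]
contact_force: [-0.4, -0.4, -1.6]
width: 0.0123
gripper_force: 59.7
```

Call:
move_arm([
  [[0,0,0.00125,0,1],[0,0,0.0025,0,1],[0,0,0.0025,0,1]],
])

```text
clock: 12.45
position: [0.4996, -0.1795, 0.0598]
ee_rot: [-0.0, 0.862, 0.507, -0.0]
contact_force: [-0.5, -0.4, -1.6]
width: 0.0128
gripper_force: 59.7
```

Call:
move_arm([
  [[0,0,0.0013,0,1],[0,0,0.0013,0,1]],
])

```text
clock: 12.65
position: [0.4996, -0.1795, 0.0588]
ee_rot: [-0.0, 0.862, 0.507, -0.0]
contact_force: [0.4, 1.1, -1.6]
width: 0.0129
gripper_force: 59.7
```

Call:
move_arm([
  [[0,0,0.0013,0,1],[0,0,0.0013,0,1]],
])

```text
clock: 12.85
position: [0.4997, -0.1796, 0.0579]
ee_rot: [0.0, 0.862, 0.507, 0.0]
contact_force: [-0.5, 1.0, -1.6]
width: 0.0123
gripper_force: 59.6
```

Call:
move_arm([
  [[0,0,0.0013,0,1],[0,0,0.0013,0,1]],
])

```text
clock: 13.05
position: [0.4998, -0.1796, 0.0578]
ee_rot: [0.0, 0.862, 0.507, 0.0]
contact_force: [-1.7, 0.8, 5.8]
width: 0.0128
gripper_force: 60.6
```

Call:
move_arm([
  [[0,0,0.0007,0,1],[0,0,0.0007,0,1]],
])

```text
clock: 13.25
position: [0.4998, -0.1796, 0.0578]
ee_rot: [0.0, 0.862, 0.507, 0.0]
contact_force: [-2.6, 0.5, 10.5]
width: 0.0127
gripper_force: 61.2
```

The cap is seated on the floor. I'll ease off, open, and rise straight up.

Call:
move_arm([
  [[0,0,-0.001,0,1],[0,0,-0.001,0,0.5],[0,0,-0.001,0,0.2],[0,0,-0.001,0,-0.2],[0,0,-0.001,0,-0.6],[0,0,-0.001,0,-1],[0,0,-0.001,0,-1],[0,0,-0.001,0,-1]],
], squeeze=20)

```text
clock: 14.05
position: [0.4997, -0.1795, 0.0571]
ee_rot: [-0.0, 0.862, 0.507, 0.0]
contact_force: [0.1, 0.3, 0.7]
width: 0.0855
gripper_force: 0.0
```

Call:
move_arm([
  [[0,0,-0.01,0,-1],[0,0,-0.03,0,-1],[0,0,-0.06,0,-1],[0,0,-0.1,0,-1],[0,0,-0.14,0,-1],[0,0,-0.16,0,-1],[0,0,-0.18,0,-1],[0,0,-0.18,0,-1],[0,0,-0.18,0,-1],[0,0,-0.18,0,-1]],
])

```text
clock: 15.05
position: [0.499, -0.1792, 0.2002]
ee_rot: [-0.001, 0.862, 0.507, -0.0]
contact_force: [-0.7, 0.0, -0.4]
width: 0.0855
gripper_force: 0.0
```

Run:
```python
from h import *
st=manip.get_state();w=manip.get_image('wrist');b=manip.get_image('side');print(st['position'],st['width'])
save('end.png',np.hstack([w[60:360,170:470],cv2.resize(b[130:230,310:410],(300,300),interpolation=2)]))
h=cv2.cvtColor(w,cv2.COLOR_RGB2HSV)
for n,lo,hi,z in(('orange',(5,150,80),(18,255,255),.045),('tray',(98,90,50),(112,200,255),.018)):
    k,l,s,c=cv2.connectedComponentsWithStats(cv2.inRange(h,np.array(lo),np.array(hi)))
    i=1+s[1:,4].argmax();hull=cv2.minAreaRect(np.argwhere(l==i)[:,::-1].astype(np.float32))[0]
    print(n,s[i],onz('wrist',*hull,z,st).round(4))
```

```text
[ 0.49897551 -0.17919635  0.20018575] 0.08550573140154345
orange [ 296  153   56   61 2455] [ 0.5011 -0.1781  0.045 ]
tray [  228    79   190   186 15397] [ 0.4961 -0.1784  0.018 ]
```

View pics/end.png

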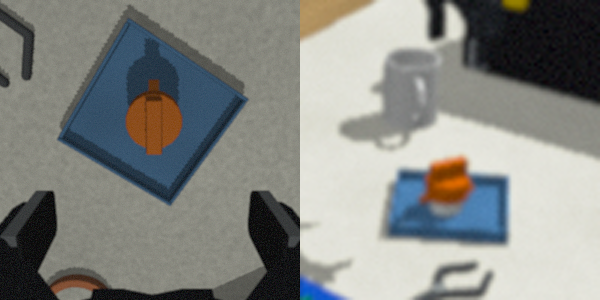

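The cap stands upright at (154,122) in the middle of the tray, centred to within about 5 mm, and the gripper is clear.

```bash
python3 -c "
from rig import manip
print(manip.sign_off())"
```

```text
the job is handed in; nothing more can be done
None
```

The cap was pushed down to its stop (about 21 N), turned anticlockwise to the marks and lifted off; it stands upright within about 5 mm of the tray's centre, released, and the job is handed in.

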